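Shut the hardware storage before sanding

ROBOT

A 7-joint arm with a two-finger parallel gripper is mounted at the origin on the work surface. World frame = base frame: x ahead of the robot, y to its left, z up, the work surface at z = 0. Lengths are in m, angles in rad, forces in N, time in s.
With the tool pointing down it reaches from about 0.4 to 0.9 m from the base axis. Payload 5.5 kg.
Tool frame: the origin (TCP) lies between the finger pads; the fingertips stand ahead of it and the grasp point (between the pads) lies 5 mm behind it (r.finger_overhang is the z of the fingertips in the tool frame, in m); z points along the fingers, y is the direction in which the jaws open and shut (so a half turn about z gives the same grasp; the last joint's range is limited). The gripper opens to 85 mm and grips with 20 to 120 N. Pads are 22 mm wide; open, the fingers measure 114 mm over their backs; the gripper's body (76 mm by 85 mm) begins 54 mm behind the grasp point. The pads swing forward as they close: fully open they stand 13 mm farther back than shut.
Start: joints at [-1.029, 0.501, -0.427, 1.55, 0.221, 1.138, -0.21], TCP at [0.179, 0.625, 0.245] pointing down, gripper open.
Joint ranges: [-2.88, 2.88], [-0.31, 2.03], [-1.54, 1.56], [0.2, 2.42], [-1.41, 4.55], [0.19, 2.02], [-2.57, 2.57]. Speed limits (rad/s): [2.57, 2.57, 3.14, 3.14, 3.14, 3.14, 3.14].

INTERFACE

Orientations are given as a unit quaternion [w, x, y, z].
In Python, from plant import r gives the robot as it stands. Calls block until the motion is done:
- r.movep(position, orientation): joint-space move of the TCP to a pose.
- r.servo_line(position, ori=None, velocity=0.15): straight line of the TCP; ori=None keeps the orientation; velocity is the mean speed in m/s.
- r.move_j(angles): joint-space move.
- r.grip(opening, newtons=None): finger opening in m; newtons is the grip in N (None keeps the last); returns when the fingers have stopped.
- r.pause(seconds).
- r.solve_ik(position, orientation): joint angles nearest the present ones, or None.
- r.get_obs(): the state.
- r.get_image(name): name is "side" or "top"; returns (picture, depth): 400x640x3 uint8, red, green, blue; 400x640 float32, m along the optical axis (not along the pixel's ray), 0 where there is no reading.
- r.camera_model(name): a dict with "K" (3x3 intrinsics, pixels), "R" (3x3) and "t" (3): a world point X has camera coordinates R X + t. Camera axes: x right, y down, z forward; pixel columns grow to the right and rows downward; lengths in m; the calibration is good to about 2 mm. A picture is of the moment at which its call begins. camera_model takes no time and is no camera call.
A pose or a line that the arm cannot do raises r.IKError and nothing moves.
- r.close_job(): hands the job in, once; it reports no verdict.
Trained networks look in the newest picture that a camera, given by its name, has taken for a name from the list of things; names that differ only in an ending like _2 or _b are one class to them, and where a whole thing is asked for, a point or a joint stands for the part that bears it (a point fixed in the world has none). Each returns a list of dicts, best first, with "p" (0 to 1); they miss things now and then, are a little off and sometimes report something else, mostly with a low value. They report only what shows in the picture. A call takes as long as a camera call. They do not tell look-alikes from the thing itself.
- r.boxes_of(camera, label): "extent" ([left, top, right, bottom] in pixels, round what is visible of it).
- r.mark_of(camera, label): "at" ([column, row] in pixels: a listed point, or the origin of a listed thing).
The state is a dict: "time": time; "q": joint angles; "dq": joint speeds; "joint_torque": joint torques, N m; "position": TCP position; "eef_rot": TCP orientation; "ft_force": force on the tool from outside, world axes, zero at the start; "ft_torque": the same for the moment, N m; "width": finger opening in m.
Only numpy, scipy, OpenCV 4.12 (cv2) and the standard library are available. Lean on these libraries where they do the work, as an engineer would, in place of code of your own. Each camera call takes 0.05 s, during which the arm holds its last target.

TASK

Close the hardware storage on the bench against sanding dust: with the fingertips, push the drawer of nails and the drawer of screws fully home and push the lid of the parts case down until it is flat shut, in any order and without slamming. Leave the drawer with the glue bottle standing in it open just as it is, and do not pick up, knock over or shift the bottle or any other loose thing.

Things in the scene. Friction and masses are not known exactly. Their poses are not given: they have to be found in the camera images.
- nail_unit: Fixed grey steel single-drawer unit: drawer holds steel nails, the jar stands on the housing. Housing 115 mm wide, 160 mm deep, 100 mm high; origin on the bench below the middle of the housing's front edge; x points into the housing, z up.
- nail_drawer (a joint): How far the nail drawer stands open, m: 0 = fully home, up to 0.115. It slides level out of its housing towards the robot (unit's -x) with about 1.2 N of friction, and stays where it is left.
- nail_drawer_face (a point): Mid-width point on the nail drawer's front panel, outer face, 68 mm above the bench; moves with the drawer. Panel: 111 mm wide, 10 mm thick, 6 to 92 mm above the bench, before the housing's front edge when home. A low pull (50 mm wide, 12 mm proud) sits 26 to 42 mm above the bench; flat above it. x points in the closing direction, z up.
- screw_unit: Fixed grey steel single-drawer unit: drawer holds brass screws, the cork block lies on the housing. Housing 115 mm wide, 160 mm deep, 100 mm high; origin on the bench below the middle of the housing's front edge; x points into the housing, z up.
- screw_drawer (a joint): How far the screw drawer stands open, m: 0 = fully home, up to 0.115. It slides level out of its housing towards the robot (unit's -x) with about 1.2 N of friction, and stays where it is left.
- screw_drawer_face (a point): Mid-width point on the screw drawer's front panel, outer face, 68 mm above the bench; moves with the drawer. Panel: 111 mm wide, 10 mm thick, 6 to 92 mm above the bench, before the housing's front edge when home. A low pull (50 mm wide, 12 mm proud) sits 26 to 42 mm above the bench; flat above it. x points in the closing direction, z up.
- glue_unit: Fixed grey steel single-drawer unit: drawer holds the standing glue bottle and is to be left open. Housing 115 mm wide, 160 mm deep, 100 mm high; origin on the bench below the middle of the housing's front edge; x points into the housing, z up.
- glue_drawer (a joint): How far the glue drawer stands open, m: 0 = fully home, up to 0.115. It slides level out of its housing towards the robot (unit's -x) with about 1.2 N of friction, and stays where it is left.
- glue_drawer_face (a point): Mid-width point on the glue drawer's front panel, outer face, 68 mm above the bench; moves with the drawer. Panel: 111 mm wide, 10 mm thick, 6 to 92 mm above the bench, before the housing's front edge when home. A low pull (50 mm wide, 12 mm proud) sits 26 to 42 mm above the bench; flat above it. x points in the closing direction, z up.
- case_lid (a joint): Opening angle of the parts case's lid, rad: 0 = flat shut, about 1.3 = nearly upright, leaning slightly to the robot. Stiff hinge (about 0.12 N m): the lid stays where it is left. The case is a fixed black open box with dividers, 100 mm deep (x), 115 mm wide, 70 mm high.
- lid_hinge (a point): Middle of the lid's hinge line, on the case's far (+x) top rim, 70 mm above the bench. Orientation is the case's: x points from its front to the hinge, y along the hinge, z up.
- lid_edge (a point): Middle of the lid's free edge, on its outer (upper when shut) face. The lid is a grey plate 100 mm from hinge to free edge, 115 mm wide, 8 mm thick; shut, its underside is 70 mm and its outer face 78 mm above the bench.
- glue_bottle: White glue bottle, 48 mm diameter, 165 mm tall, standing loose in its drawer, top about 178 mm above the bench; origin at the centre of its base. Leave it.
- screw_jar: Jar, 48 mm diameter, 65 mm tall, on top of the nail unit's housing about 120 mm behind the housing's front; origin at base centre. Bystander.
- sanding_block: Cork block 50 x 80 x 35 mm on top of the screw unit's housing about 120 mm behind its front; origin at base centre. Bystander.
- offcut: Wooden offcut 45 x 160 x 19 mm lying on the bench; origin at base centre. Bystander.
- tape_measure: Tape measure 70 x 65 x 35 mm lying on the bench; origin at base centre. Bystander.
- screwdriver: Screwdriver lying on the bench. Bystander.
- hammer: Hammer lying on the bench. Bystander.
- paint_can: Paint can, 100 mm diameter, 130 mm tall; origin at base centre. Bystander.
Not all that is in view belongs to the job. What is shaped like the nail_unit but red is not meant.

How it is judged:
At the end, for the whole second after the job is handed in: The nail and screw drawers are both within 5 mm of fully home, the case's lid is within 0.06 rad (3.4 degrees) of flat shut, the glue drawer is within 12 mm of where it stood with the bottle upright and at rest in it (moved at most 20 mm), and every other loose thing is within 30 mm of its start (value of joint each of nail_drawer, screw_drawer below 0.005 m and value of joint case_lid below 0.06 rad and distance of glue_drawer_face from where it was at the start of the episode below 0.012 m and angle between glue_bottle's own z axis and vertical below 0.15 rad and linear speed of glue_bottle below 0.02 m/s and distance of each of screw_jar, sanding_block, offcut, tape_measure, screwdriver, hammer, paint_can from where it was at the start of the episode below 0.03 m); the robot touches nothing.
It fails at once if the drawer with the glue bottle is moved by more than 12 mm (distance of glue_drawer_face from where it was at the start of the episode above 0.012 m).
It fails at once if the glue bottle is lifted, shifted by more than 20 mm or tipped (distance of glue_bottle from where it was at the start of the episode above 0.02 m or angle between glue_bottle's own z axis and vertical above 0.3 rad).
It fails at once if another loose thing is lifted, carried or pushed by more than 30 mm (distance of any of screw_jar, sanding_block, offcut, tape_measure, screwdriver, hammer, paint_can from where it was at the start of the episode above 0.03 m).
It fails at once if a drawer is slammed (closing faster than 0.4 m/s) or the lid is slammed (faster than 5 rad/s) (velocity of joint any of nail_drawer, screw_drawer below -0.4 m/s or velocity of joint case_lid below -5 rad/s).
It also fails if it takes over 58 s, if anything falls off the work surface, if the arm or the gripper's body presses on something with over 40 N, if the wrist force passes 120 N, or if a joint passes its speed limit or range.

## Working session

There is one attempt and no reset: what is moved stays moved. The work goes in short steps, each a Python script; the robot and the scene stay as the last script left them, time stands still between calls to the robot, and variables do not carry over. Pictures are saved under pics/ and viewed, and the job is handed in when it is done.

```bash
mkdir -p pics; ls
cat > h.py <<'E'
import numpy as np, cv2
from plant import r
def cam(n):
    m=r.camera_model(n); return np.array(m["K"]),np.array(m["R"]),np.array(m["t"])
def unproj(n,u,v,d):
    K,R,t=cam(n); c=np.array([(u-K[0,2])/K[0,0]*d,(v-K[1,2])/K[1,1]*d,d]); return R.T@(c-t)
def cloud(n,depth):
    K,R,t=cam(n); v,u=np.mgrid[:400,:640]
    c=np.stack([(u-K[0,2])/K[0,0]*depth,(v-K[1,2])/K[1,1]*depth,depth],-1)
    return (c-t)@R
def proj(n,X):
    K,R,t=cam(n); c=K@(R@np.array(X)+t); return c[:2]/c[2]
E
python3 - <<'E'
from h import *
for n in("side","top"):
    im,d=r.get_image(n); cv2.imwrite(f"pics/{n}0.png",im[:,:,::-1]); np.savez(f"{n}0.npz",im=im,d=d)
    for l in ["nail_unit","screw_unit","glue_unit","nail_drawer_face","screw_drawer_face","glue_drawer_face","lid_hinge","lid_edge","glue_bottle","screw_jar","sanding_block"]:
        print(n,l,[(np.round(x["at"]).astype(int).tolist(),round(x["p"],2)) for x in r.mark_of(n,l)[:5]])
    K,R,t=cam(n);print(-R.T@t,R[2])
print(r.get_obs()["time"],r.get_obs()["eef_rot"],r.finger_overhang)
E
```

```text
pics
side nail_unit [([232, 166], 0.62), ([368, 192], 0.59)]
side screw_unit [([391, 274], 0.97)]
side glue_unit [([370, 230], 0.73), ([380, 128], 0.53)]
side nail_drawer_face [([228, 151], 0.69), ([355, 179], 0.67)]
side screw_drawer_face [([376, 257], 0.7), ([318, 137], 0.34)]
side glue_drawer_face [([340, 219], 0.78)]
side lid_hinge []
side lid_edge [([386, 122], 0.51)]
side glue_bottle [([358, 230], 0.96)]
side screw_jar [([402, 160], 0.72)]
side sanding_block [([435, 244], 0.9)]
[ 0.30711056 -0.87249951  0.90876357] [ 0.09055322  0.72326969 -0.68460286]
top nail_unit [([224, 298], 0.91), ([284, 158], 0.63), ([236, 125], 0.55)]
top screw_unit [([388, 170], 0.69)]
top glue_unit [([329, 166], 0.88)]
top nail_drawer_face [([285, 169], 0.89), ([213, 304], 0.61)]
top screw_drawer_face [([387, 171], 0.78), ([337, 182], 0.33), ([185, 197], 0.21)]
top glue_drawer_face [([335, 197], 0.61), ([239, 226], 0.54)]
top lid_hinge [([237, 125], 0.62)]
top lid_edge [([228, 124], 0.43)]
top glue_bottle [([335, 182], 0.81)]
top screw_jar [([277, 112], 0.78)]
top sanding_block [([383, 118], 0.83)]
[ 0.21673462 -0.00406293  1.25985818] [ 0.16454481 -0.018334   -0.9861992 ]
1.2 [-2.98776089e-05  1.38951647e-01  9.90299166e-01  1.65965171e-05] 0.014
```

View pics/side0.png

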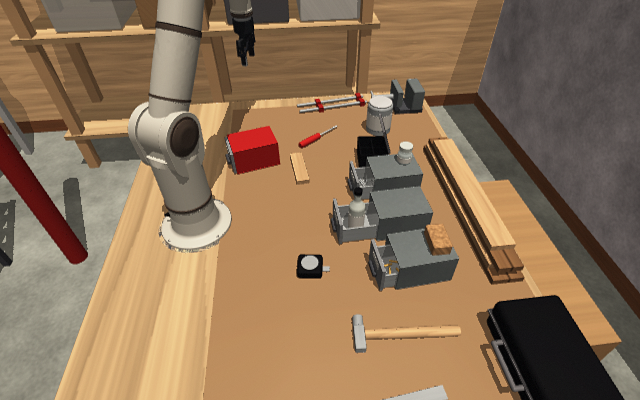

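View pics/top0.png

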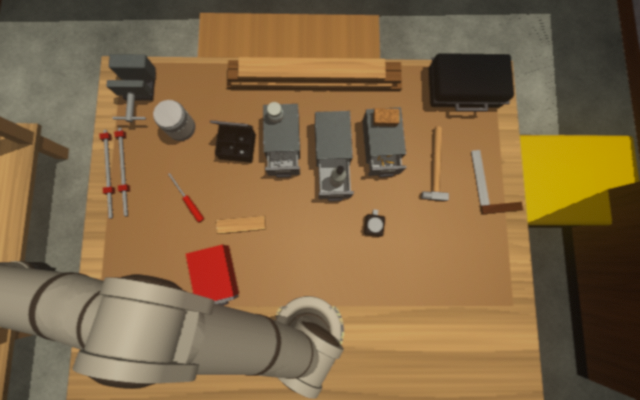

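The side view shows three grey units. The one at (390,175) has the jar on it, so it is the nail unit. The one at (385,212) holds the bottle in its drawer, so it is the glue unit. The one at (415,260) has the cork block, so it is the screw unit. The red look-alike at (252,150) is not meant. In the top view the parts case is at (236,142), with its lid edge-on at about (232,124). I'll measure these and take enlarged crops.

Run:
```python
from h import *
S=np.load("side0.npz");T=np.load("top0.npz")
a=cv2.resize(S["im"][80:300,310:490],None,fx=2.7,fy=2.7,interpolation=cv2.INTER_CUBIC)
cv2.imwrite("pics/cs.png",a[:,:,::-1])
b=cv2.resize(T["im"][85:215,195:415],None,fx=3.6,fy=3.6,interpolation=cv2.INTER_CUBIC)
cv2.imwrite("pics/ct.png",b[:,:,::-1])
P=cloud("top",T["d"])
def fmt(p): return np.round(p,3).tolist()
# housing tops: points z 0.095-0.105
m=(abs(P[...,2]-0.1)<0.008)&(P[...,0]>0.3)
n,lab,st,_=cv2.connectedComponentsWithStats(m.astype(np.uint8))
for i in range(1,n):
    if st[i,4]>150:
        q=P[lab==i]; print(st[i],"min",fmt(q.min(0)),"max",fmt(q.max(0)))
        rc=cv2.minAreaRect(q[:,:2].astype(np.float32)); print("  rect",rc, "zmed",np.median(q[:,2]))
for nme,uv in dict(nail=(285,169),screw=(387,171),glue=(335,197)).items():
    print(nme)
    for v in range(uv[1]-14,uv[1]+12,2): print(v,fmt(P[v,uv[0]]),end=' ')
    print()
for u in (222,236,250):
  for v in range(114,136,2): print(u,v,fmt(P[v,u]))
```

```text
[ 436   53   79   45 3244] min [0.757, -0.69, 0.092] max [0.918, -0.432, 0.107]
  rect ((0.8375911116600037, -0.561215877532959), (0.2591584026813507, 0.1590307205915451), 89.59407806396484) zmed 0.0996066410605736
[109  55  39  16 156] min [0.842, 0.536, 0.092] max [0.892, 0.655, 0.108]
  rect ((0.8518798351287842, 0.5912220478057861), (0.04427298158407211, 0.12362690269947052), 17.61553192138672) zmed 0.10274691336330811
[ 263  104   37   49 1426] min [0.565, 0.029, 0.092] max [0.73, 0.149, 0.108]
  rect ((0.6474258303642273, 0.08745461702346802), (0.1604771465063095, 0.11540866643190384), 2.896087884902954) zmed 0.09981184518076919
[ 366  107   41   50 1226] min [0.553, -0.316, 0.092] max [0.721, -0.19, 0.108]
  rect ((0.636982262134552, -0.2538143992424011), (0.1608627289533615, 0.11630110442638397), 4.12415885925293) zmed 0.09980101194358282
[ 315  111   38   49 1680] min [0.541, -0.142, 0.092] max [0.706, -0.022, 0.108]
  rect ((0.6243197917938232, -0.08283831924200058), (0.1621612161397934, 0.11516424268484116), 2.3392865657806396) zmed 0.09990091251929112
nail
155 [0.579, 0.0
[... 1316 characters left out ...]
0.295, 0.028]
222 134 [0.649, 0.295, 0.026]
236 114 [0.731, 0.255, 0.003]
236 116 [0.725, 0.255, -0.001]
236 118 [0.717, 0.255, -0.0]
236 120 [0.71, 0.255, -0.001]
236 122 [0.701, 0.254, 0.003]
236 124 [0.632, 0.22, 0.165]
236 126 [0.657, 0.237, 0.082]
236 128 [0.658, 0.241, 0.061]
236 130 [0.65, 0.24, 0.063]
236 132 [0.644, 0.241, 0.061]
236 134 [0.637, 0.24, 0.061]
250 114 [0.732, 0.206, 0.001]
250 116 [0.724, 0.205, 0.003]
250 118 [0.718, 0.206, -0.002]
250 120 [0.711, 0.206, -0.001]
250 122 [0.702, 0.205, 0.003]
250 124 [0.694, 0.205, 0.003]
250 126 [0.641, 0.184, 0.126]
250 128 [0.654, 0.193, 0.071]
250 130 [0.652, 0.195, 0.058]
250 132 [0.653, 0.198, 0.037]
250 134 [0.655, 0.202, 0.01]
```

Run:
```python
from h import *
S=np.load("side0.npz");P=cloud("side",S["d"])
f=lambda p:np.round(p,3).tolist()
for v in range(100,165,4):
  print(v,[(u,f(P[v,u])) for u in range(348,400,8)])
```

```text
100 [(348, [0.597, 0.694, 0.002]), (356, [0.632, 0.683, 0.006]), (364, [0.67, 0.685, 0.002]), (372, [0.65, 0.46, 0.131]), (380, [0.681, 0.456, 0.13]), (388, [0.713, 0.455, 0.129]), (396, [0.778, 0.552, 0.069])]
104 [(348, [0.587, 0.633, 0.017]), (356, [0.626, 0.645, 0.008]), (364, [0.659, 0.632, 0.012]), (372, [0.644, 0.43, 0.131]), (380, [0.674, 0.426, 0.131]), (388, [0.705, 0.42, 0.132]), (396, [0.779, 0.548, 0.052])]
108 [(348, [0.586, 0.625, 0.002]), (356, [0.621, 0.62, 0.002]), (364, [0.657, 0.619, 0.0]), (372, [0.643, 0.422, 0.118]), (380, [0.67, 0.406, 0.125]), (388, [0.702, 0.405, 0.123]), (396, [0.79, 0.573, 0.018])]
112 [(348, [0.581, 0.591, 0.002]), (356, [0.616, 0.591, -0.0]), (364, [0.652, 0.589, -0.002]), (372, [0.641, 0.407, 0.109]), (380, [0.67, 0.399, 0.112]), (388, [0.703, 0.401, 0.108]), (396, [0.785, 0.55, 0.012])]
116 [(348, [0.576, 0.56, 0.001]), (356, [0.609, 0.554, 0.003]), (364, [0.646, 0.559, -0.003]), (372, [0.644, 0.414, 0.087]), (380, [0.638, 0.282, 0.169]), (388, [0.705, 0.403, 0.089]), (396, [0.781, 0.532, 0.003])]
120 [(348, [0.57, 0.528, 0.002]), (356
[... 1812 characters left out ...]
38, 0.043]), (388, [0.654, 0.187, 0.08]), (396, [0.718, 0.284, 0.001])]
156 [(348, [0.53, 0.283, 0.0]), (356, [0.561, 0.28, -0.0]), (364, [0.57, 0.19, 0.068]), (372, [0.598, 0.189, 0.066]), (380, [0.613, 0.141, 0.102]), (388, [0.639, 0.136, 0.103]), (396, [0.667, 0.136, 0.1])]
160 [(348, [0.526, 0.257, 0.002]), (356, [0.555, 0.253, 0.002]), (364, [0.572, 0.195, 0.046]), (372, [0.582, 0.124, 0.1]), (380, [0.609, 0.122, 0.1]), (388, [0.636, 0.12, 0.098]), (396, [0.663, 0.117, 0.098])]
164 [(348, [0.522, 0.235, 0.001]), (356, [0.551, 0.23, 0.001]), (364, [0.573, 0.193, 0.029]), (372, [0.578, 0.107, 0.098]), (380, [0.604, 0.102, 0.099]), (388, [0.63, 0.097, 0.101]), (396, [0.657, 0.096, 0.099])]
```

View pics/cs.png

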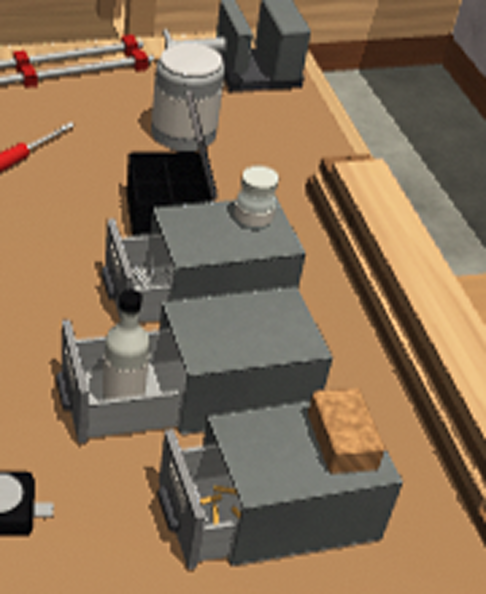

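View pics/ct.png

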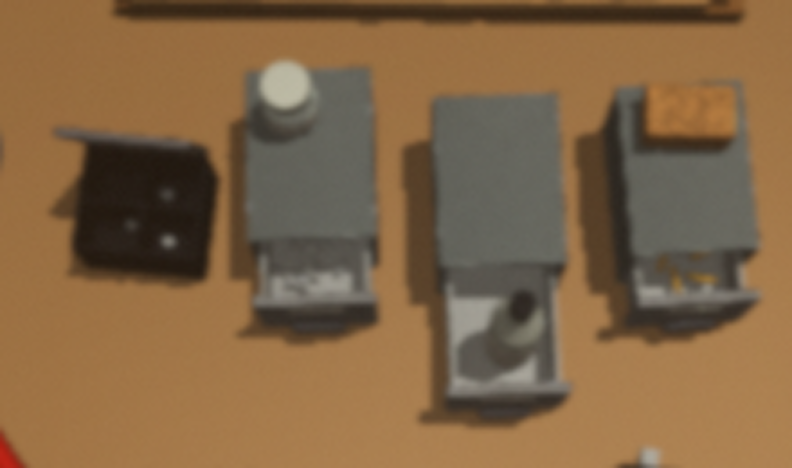

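The crops confirm it: nail unit with jar (left), glue unit with bottle (middle), screw unit with cork (right), and the case with its lid at far left. Next I'll fit the yaws and refine the drawer faces and lid.

Run:
```python
from h import *
S=np.load("side0.npz");T=np.load("top0.npz")
P=np.concatenate([cloud("top",T["d"]).reshape(-1,3),cloud("side",S["d"]).reshape(-1,3)])
for n,c,yaw in (("nail",(.6474,.0875),2.9),("screw",(.637,-.2538),4.1),("glue",(.6243,-.0828),2.34)):
  for s in (1,-1):
    a=np.radians(s*yaw); q=P[:,:2]-c; X=q@[np.cos(a),np.sin(a)];Y=q@[-np.sin(a),np.cos(a)]
    m=(abs(P[:,2]-.068)<.02)&(abs(Y)<.05)&(X<-.1)&(X>-.24)
    mm=(abs(P[:,2]-.1)<.006)&(abs(Y)<.08)&(abs(X)<.1)
    # front panel: first points; slope
    x0=np.percentile(X[m],5); g=m&(X<x0+.012)
    print(n,s,"face X5 %.3f slope %.2fdeg"%(np.median(X[g]),np.degrees(np.polyfit(Y[g],X[g],1)[0])),m.sum(),"Yrange",np.percentile(Y[mm],[1,99]).round(4),"X",np.percentile(X[mm],[1,99]).round(4))
L=P[(P[:,2]>.09)&(P[:,2]<.18)&(P[:,0]>.6)&(P[:,0]<.68)&(P[:,1]>.165)&(P[:,1]<.32)]
print(len(L)); c=np.linalg.lstsq(np.c_[L[:,1]-.24,L[:,2]-.07,np.ones(len(L))],L[:,0],rcond=None)[0]; print("lid x=",c, L.min(0),L.max(0))
C=P[(P[:,2]>.045)&(P[:,2]<.078)&(P[:,0]>.53)&(P[:,0]<.69)&(P[:,1]>.165)&(P[:,1]<.34)]
print(cv2.minAreaRect(C[:,:2].astype(np.float32)),np.percentile(C,[1,99],axis=0))
```

```text
nail 1 face X5 -0.138 slope 0.16deg 216 Yrange [-0.0567  0.0572] X [-0.0787  0.0779]
nail -1 face X5 -0.138 slope -4.94deg 187 Yrange [-0.0604  0.0578] X [-0.0804  0.0794]
screw 1 face X5 -0.125 slope 0.18deg 263 Yrange [-0.056   0.0576] X [-0.0792  0.0773]
screw -1 face X5 -0.126 slope -7.38deg 224 Yrange [-0.0625  0.0609] X [-0.0816  0.0813]
glue 1 face X5 -0.195 slope -0.10deg 547 Yrange [-0.0566  0.0572] X [-0.0787  0.0787]
glue -1 face X5 -0.196 slope -4.35deg 380 Yrange [-0.059   0.0592] X [-0.0791  0.0797]
236
lid x= [ 0.08679593 -0.29206823  0.66241272] [0.62656794 0.18218697 0.09043982] [0.66215646 0.30035191 0.17126793]
((0.613484263420105, 0.24642688035964966), (0.1279594898223877, 0.10715934634208679), 84.1288070678711) [[0.55634537 0.18376605 0.04532582]
 [0.66284975 0.30595366 0.07395403]]
```

```bash
cat >> h.py <<'E'
def ori(yaw): # tool down, tool y ~ world y turned by yaw
    return [0.0,-np.sin(yaw/2),np.cos(yaw/2),0.0]
def st(tag=""):
    o=r.get_obs(); print(tag,"t%.2f"%o["time"],np.round(o["position"],4),"F",np.round(np.array(o["ft_force"]),1)); return o
E
python3 - <<'E'
from h import *
yaw=np.radians(-5); o=ori(yaw)
ex=np.array([np.cos(yaw),np.sin(yaw),0]); ez=np.array([0,0,1.])
H=np.array([.662,.243,.07])
def tcp(th,gap=0,rho=.08):
    c=H+ex*(-rho*np.cos(th)+.008*np.sin(th)+gap+.011)+ez*(rho*np.sin(th)+.008*np.cos(th)+.014)
    return c
a=tcp(1.29,.03)
r.grip(0.0); st("grip")
r.movep(list(a+ez*.12),o); st("above")
R=cam("top")
im,d=r.get_image("top"); cv2.imwrite("pics/t1.png",im[:,:,::-1])
im,d=r.get_image("side"); cv2.imwrite("pics/s1.png",im[:,:,::-1])
r.servo_line(list(a)); st("down")
import scipy.spatial.transform as s
q=r.get_obs()["eef_rot"]; print(q, s.Rotation.from_quat(q,scalar_first=True).as_matrix().round(2))
im,d=r.get_image("side"); cv2.imwrite("pics/s2.png",im[:,:,::-1])
E
```

```text
grip t1.97 [0.1789 0.6249 0.2453] F [ 0.3 -0.2 -0.4]
above t4.25 [0.6875 0.2427 0.2831] F [-0.6  0.4 -0.3]
down t5.30 [0.6892 0.2411 0.1643] F [0.3 0.4 0.9]
[9.16564059e-04 4.36467197e-02 9.99046504e-01 4.54749410e-04] [[-1.    0.09  0.  ]
 [ 0.09  1.    0.  ]
 [-0.    0.   -1.  ]]
```

View pics/s2.png

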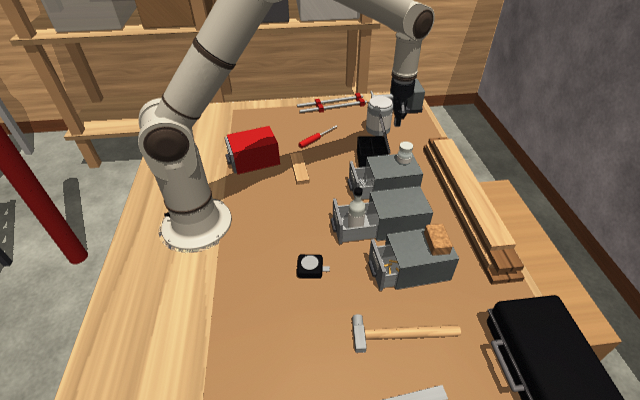

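The closed fingers at (400,118) are behind the lid at (384,125) and clear of it. Now the arc that closes the lid.

Run:
```python
from h import *
yaw=np.radians(-5)
ex=np.array([np.cos(yaw),np.sin(yaw),0]); ez=np.array([0,0,1.])
H=np.array([.662,.243,.07])
def tcp(th,rho=.08):
    return H+ex*(-rho*np.cos(th)+.008*np.sin(th)+.011)+ez*(rho*np.sin(th)+.008*np.cos(th)+.014)
for th in (1.25,1.0,.75,.5,.3,.15,.05,0):
    r.servo_line(list(tcp(th)),velocity=.05 if th<1.2 else .08); o=st("%.2f"%th)
    if np.linalg.norm(o["ft_force"])>25: print("stop");break
im,d=r.get_image("side"); cv2.imwrite("pics/s3.png",cv2.resize(im[80:300,310:490],None,fx=2.7,fy=2.7)[:,:,::-1])
```

```text
1.25 t5.92 [0.6559 0.2436 0.1632] F [ 0.8 -1.2 -0.3]
1.00 t6.47 [0.636  0.2453 0.1554] F [-0.9  0.   0.4]
0.75 t7.02 [0.6195 0.2467 0.1441] F [0.8 0.2 0.9]
0.50 t7.57 [0.6063 0.2478 0.129 ] F [-0.2  0.1 -1. ]
0.30 t8.04 [0.5986 0.2484 0.1147] F [ 0.8  0.3 -0.5]
0.15 t8.43 [0.5948 0.2487 0.1033] F [ 0.1 -0.2  0.2]
0.05 t8.74 [0.5933 0.2488 0.0954] F [-0.3  0.3 -0.5]
0.00 t8.99 [0.5936 0.2492 0.0921] F [-0.1  0.5  1.3]
```

View pics/s3.png

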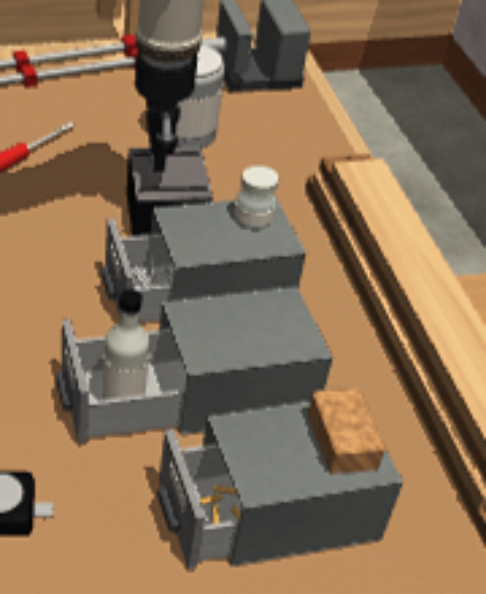

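The lid is nearly flat under the fingertips, at crop (170,175). I'll press down until a force shows, then lift away.

Run:
```python
from h import *
p=np.array(r.get_obs()["position"])
for k in range(1,8):
    t=p.copy(); t[2]=.0915-.002*k
    r.servo_line(list(t),velocity=.02); o=st("press")
    if abs(o["ft_force"][2])>10: break
r.servo_line([p[0],p[1],.28],velocity=.25); st("up")
# nail approach
a=np.radians(2.9); d=np.array([np.cos(a),np.sin(a),0]); c=np.array([.6474,.0875,0])
s=c+d*(-.138-.011-.03)
r.movep([s[0],s[1],.28],ori(a)); st("above nail")
for n in("top","side"):
    im,dd=r.get_image(n); cv2.imwrite(f"pics/{n}4.png",im[:,:,::-1]); np.savez(f"{n}4.npz",im=im,d=dd)
    P=cloud(n,dd); m=(P[...,0]>.575)&(P[...,0]<.64)&(P[...,1]>.2)&(P[...,1]<.29)&(P[...,2]>.05)&(P[...,2]<.12)
    L=P[m]; co=np.linalg.lstsq(np.c_[L[:,0]-.66,L[:,1]-.24,np.ones(len(L))],L[:,2],rcond=None)[0]; print(n,len(L),"lid z fit",co,np.median(L[:,2]))
```

```text
press t9.32 [0.5937 0.2493 0.0919] F [-5.8 -1.6 17.2]
up t10.22 [0.5926 0.2486 0.278 ] F [ 0.1  0.3 -0.9]
above nail t11.08 [0.4694 0.0794 0.2799] F [ 0.6 -0.2 -0.7]
top 376 lid z fit [-0.00267533  0.01075641  0.07744576] 0.07780531986570952
side 262 lid z fit [-0.0031963  -0.00087005  0.07828938] 0.07838960182650148
```

View pics/side4.png

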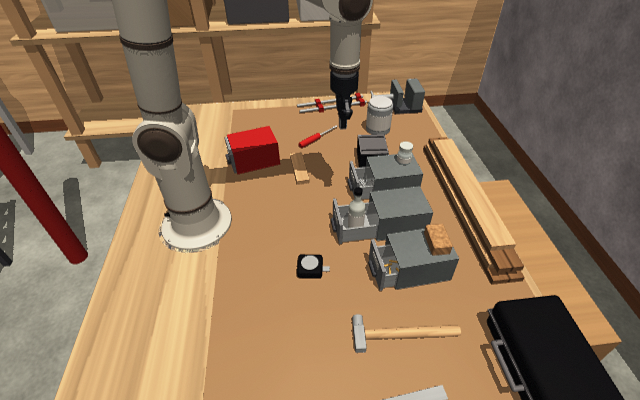

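The lid is flat, with a fitted slope of about 0.003 rad and its top at 78 mm. Now the nail drawer.

```bash
cat >> h.py <<'E'
def push(c,yawdeg,Xface):
    a=np.radians(yawdeg); d=np.array([np.cos(a),np.sin(a),0]); c=np.array([*c,0.])
    at=lambda X: list(c+d*(X-.011)+np.array([0,0,.074]))
    r.servo_line(at(Xface-.03),velocity=.2); st("down")
    X=Xface-.006; r.servo_line(at(X),velocity=.06)
    r.servo_line(at(-.096),velocity=.06); o=st("near home")
    for k in range(12):
        f=-np.array(o["ft_force"])@d
        if f>10: print("home",f);break
        r.servo_line(at(-.094+.002*k),velocity=.02); o=st("step %d"%k)
    r.servo_line(at(-.14),velocity=.12); p=at(-.14); p[2]=.28; r.servo_line(p,velocity=.25); st("up")
E
python3 - <<'E'
from h import *
push((.6474,.0875),2.9,-.138)
im,dd=r.get_image("side"); cv2.imwrite("pics/s5.png",im[:,:,::-1])
im,dd=r.get_image("top"); cv2.imwrite("pics/t5.png",im[:,:,::-1])
E
```

```text
down t12.37 [0.4695 0.0788 0.0747] F [ 0.9 -1.   0.6]
near home t13.87 [0.5407 0.0824 0.0742] F [ 0.7 -0.3  0.6]
step 0 t14.12 [0.5426 0.0823 0.0741] F [-0.2  0.4 -0.4]
step 1 t14.37 [0.5446 0.0824 0.074 ] F [-1.  -0.6  0.5]
step 2 t14.62 [0.5468 0.0824 0.074 ] F [-0.9 -0.2  0.1]
step 3 t14.87 [0.547  0.0823 0.0738] F [-4.5  0.1  3.7]
step 4 t15.12 [0.547  0.0822 0.0735] F [-10.6  -0.    6.8]
home 10.560990900115446
up t16.69 [0.496  0.0796 0.2788] F [-0.4  0.3  0.4]
```

View pics/s5.png

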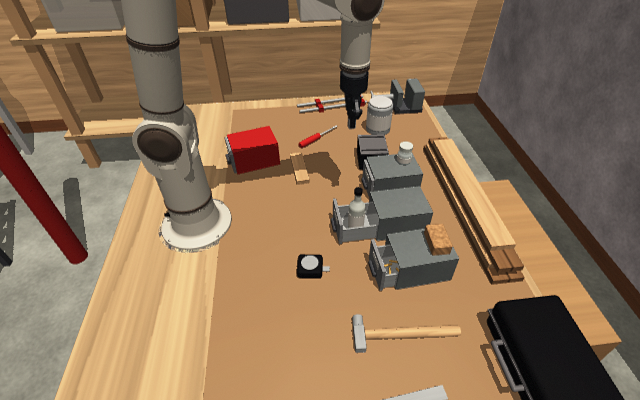

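The nail drawer is home: its panel is flush at (368,172), and the fingers met a hard stop. Next is the screw drawer.

Run:
```python
from h import *
a=np.radians(4.1); d=np.array([np.cos(a),np.sin(a)]); c=np.array([.637,-.2538])
s=c+d*(-.125-.041)
r.movep([s[0],s[1],.29],ori(a)); st("above screw")
push(c,4.1,-.125)
r.movep([.38,-.3,.4],ori(a)); st("away")
for n in("side","top"):
    im,dd=r.get_image(n); cv2.imwrite(f"pics/{n}6.png",im[:,:,::-1]); np.savez(f"{n}6.npz",im=im,d=dd)
S=np.load("side6.npz");T=np.load("top6.npz")
P=np.concatenate([cloud("top",T["d"]).reshape(-1,3),cloud("side",S["d"]).reshape(-1,3)])
for n,c,yaw in (("nail",(.6474,.0875),2.9),("screw",(.637,-.2538),4.1),("glue",(.6243,-.0828),2.34)):
    a=np.radians(yaw); q=P[:,:2]-c; X=q@[np.cos(a),np.sin(a)];Y=q@[-np.sin(a),np.cos(a)]
    m=(abs(P[:,2]-.068)<.02)&(abs(Y)<.05)&(X<-.07)&(X>-.24)
    g=m&(X<np.percentile(X[m],5)+.012); print(n,np.median(X[g]),m.sum())
```

```text
above screw t18.10 [ 0.4721 -0.2639  0.2897] F [-0.3  0.8 -0.3]
down t19.33 [ 0.4724 -0.2659  0.075 ] F [ 0.4 -0.4  0.1]
near home t20.62 [ 0.5306 -0.2612  0.074 ] F [-0.8 -0.   0.3]
step 0 t20.87 [ 0.5323 -0.2613  0.0741] F [-0.4  0.1  0.2]
step 1 t21.12 [ 0.5342 -0.2613  0.074 ] F [-0.7 -0.1 -0.1]
step 2 t21.37 [ 0.5365 -0.2611  0.074 ] F [0.2 0.2 0. ]
step 3 t21.62 [ 0.5367 -0.2611  0.0738] F [-6.2  0.3  4. ]
step 4 t21.87 [ 0.5368 -0.2611  0.0737] F [-10.2   0.6   8.3]
home 10.182184580263232
up t23.44 [ 0.4859 -0.264   0.2787] F [-0.9  0.6 -0. ]
away t24.14 [ 0.3804 -0.2991  0.3984] F [-0.1  0.7 -1.2]
nail -0.08950894255571717 199
screw -0.0899100375495223 251
glue -0.19541461453648645 639
```

View pics/side6.png

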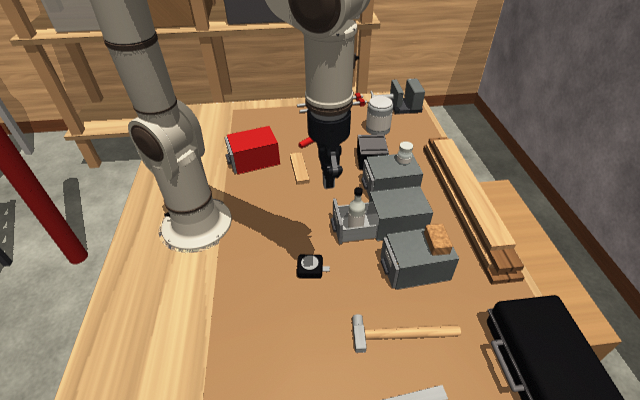

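View pics/top6.png

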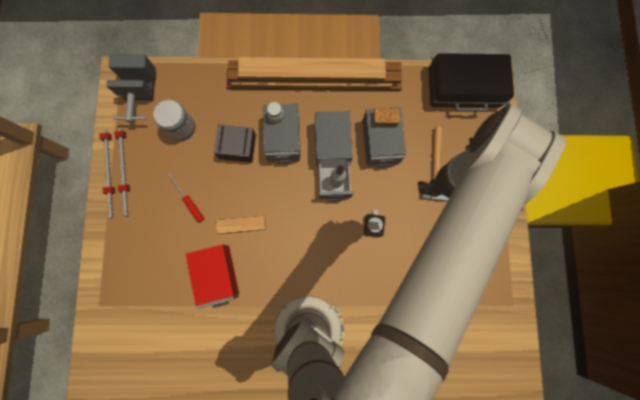

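Both drawers are flush: nail at (281,160) and screw at (385,160) in the top view, with both faces at -0.090 m, which is the home position. The lid is flat at (235,142). The glue drawer is unmoved (-0.195 m before and after) with the bottle upright, and the robot is clear of everything. Handing in.

```bash
python3 -c "
from plant import r
print(r.close_job())"
```

```text
the job is handed in; nothing more can be done
None
```

I closed the case lid, the nail drawer and the screw drawer with the shut fingertips, and handed the job in at about 24 s of the 58 s allowed. No verdict is reported.

- **Lid:** I swept it down along its hinge arc and pressed it flat with about 17 N. Depth from both cameras then showed its top 78 mm above the bench, with a slope of about 0.003 rad.
- **Nail and screw drawers:** I pushed each at about 0.06 m/s until it met the end stop at about 10 N. Both faces then measured within 1 mm of fully home.
- **Glue drawer and bottle:** the drawer face measured the same before and after, to within 1 mm. The bottle looks upright and in place in both final pictures.
- **Other loose things:** the jar, cork block, offcut, tape measure, hammer and paint can look unmoved. I compared these by eye only. In the final pictures the arm hides part of the hammer from above and part of the screwdriver from the side, but each shows in place in the other view.

None of the checks failed or disagreed.

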